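Hold a detector in the hand test stand without crushing it

ROBOT

A 6-joint arm with a two-finger parallel gripper is mounted at the origin on a cart in front of the work surface, level with it; the furniture and walls round the work are solid. World frame = base frame: x ahead of the robot, y to its left, z up, the work surface at z = 0. Lengths are in m, angles in degrees, forces in N, time in s.
With the tool pointing down it reaches from about 0.4 to 0.825 m from the base axis. Payload 7 kg.
Tool frame: the origin (TCP) lies between the finger pads; the fingertips stand 22 mm ahead of it and the grasp point (between the pads) lies 3 mm ahead of it; z points along the fingers, y is the line along which they close (so a half turn about z gives the same grasp; the last joint's range is limited). The gripper opens to 88 mm and grips with 3 to 60 N. Pads are 19 mm wide; open, the fingers measure 130 mm over their backs; the gripper's body (78 mm by 193 mm) begins 47 mm behind the grasp point.
Start: joints at [-52.878, 20.546, 0.682, 0, -70.136, -16.507], TCP at [0.238, -0.632, 0.249] pointing down, gripper open.
Joint ranges: [-176.03, 176.03], [-82.01, 121.73], [-58.28, 71.71], [-173.87, 95.51], [-174.79, -0.11], [-173.66, 173.66]. Speed limits (degrees/s): [136.94, 136.94, 172.46, 180, 180, 180].

INTERFACE

Orientations are given as [roll, pitch, yaw] about the fixed x, y, z axes, in that order (R = Rz(yaw) Ry(pitch) Rx(roll)).
In Python, from plant import ctrl gives the robot as it stands.
- The arm moves only by the tool apply_moves, never from a script. Its argument "targets" is a list of rows, each an object with "travel": the shift along the tool's x, y, z in mm, a list of three; "roll": the turn about the tool's z in degrees; "jaw": the finger opening in mm, from 0 to 87.6. In form: [{"travel": [tx, ty, tz], "roll": roll, "jaw": jaw}, ...]. A call has 1 to 10 rows; each row shifts and turns the commanded pose from where the row before left it, along the tool's axes as they then stand; what a row does not reach is not made up. A row lasts 1/10 s, in which the tool goes at most 50 mm and 8.59 degrees, less where a joint would pass 70% of its speed; a pose out of reach is approached as far as the arm can. A call with a gripper value outside its range is refused whole. The fingers move at their own pace and stop on an object; the grip force is fixed at half the most. Time passes only in rows, so rows that do not move let the fingers close. It gives the time, the measured TCP pose, the force, the opening and the grip force at its end, in the units of the state.
- ctrl.get_obs(): the state, without advancing time (a new reading comes with each control period).
- ctrl.snapshot(name): name is "scene" or "top" or "wrist"; returns the picture (480x640x3 uint8, red, green, blue); there is no depth.
- ctrl.calibration(name): a dict with "K" (3x3 intrinsics, pixels), "extrinsics" (4x4, takes a point from camera to world coordinates); the wrist camera has in their place "hand_eye" (4x4, takes a point from camera to tool coordinates, whose origin is the TCP and whose axes are the flange's). Camera axes: x right, y down, z forward; pixel columns grow to the right and rows downward; lengths in m; the calibration is good to about 2 mm. A picture is of the moment at which its call begins: read the wrist's pose just before it. calibration takes no time and is no camera call.
- ctrl.close_job(): hands the job in; it is judged then, once.
The state is a dict: "clock": time; "joint_pos": joint angles; "qvel": joint speeds; "tau": joint torques, N m; "tool_pos": TCP position; "orientation": TCP orientation; "force": force on the tool from outside, world axes, zero at the start; "moment": the same for the moment, N m; "opening": finger opening in m; "gripper_force": force on a finger pad.
Only numpy, scipy, OpenCV 4.12 (cv2) and the standard library are available. Lean on these libraries where they do the work, as an engineer would, in place of code of your own. Each camera call takes 0.05 s, during which the arm holds its last target. There are 200 camera calls.

TASK

Put the detector unit that stands flat and by itself on the bench (not one of the heap at the left) into the test stand: pick it up by its round chamber with a light grip (no more than 40 N), set it down softly, upright and square between the four corner rails of the nest, and let go. Then swing the stand's hold-down arm forward and down over it until the arm lies level and its spring foot is about half pressed in, never so far that the foot bottoms out and squashes the detector, and leave it closed like that. Do not push the empty tray or the tape roll about.

Things in the scene. Friction and masses are not known exactly. Their poses are not given: they have to be found in the camera images.
- detector: the detector unit that stands flat and alone on the bench (not those heaped at the left or in crates): white square tray 69 x 69 x 9 mm with cut corners, carrying a thin-shelled round chamber, 46 mm diameter with a flat black cap, 10 to 34 mm above the underside, same centre; 60 to 120 g. Origin: centre of the underside; z up; x, y parallel to the tray's edges
- test_stand: fixed hand test stand: aluminium base plate 100 mm wide (y), from 54 mm in front of (-x) to 126 mm behind (+x) its origin, 12 mm thick; hinge cheeks 40 mm wide in all stand 82 to 118 mm behind the origin, up to 104 mm high. Origin: on the bench, under the middle of the nest; x points from the nest to the hinge, y to the left, z up
- nest (a point): middle of the nest's floor (a thin rubber pad), 14 mm above the bench, axes as the stand's. Four corner rails stand round it with inner faces 39.5 mm from the middle in x and y, 5 mm thick, tops 8 mm above the nest's floor; a detector set in square has 5 mm of play on each side. It may stand in any of the four square ways
- hinge (a point): axis of the hold-down arm's hinge, parallel to the stand's y, 100 mm behind the nest's middle and 88 mm above the bench; axes as the stand's
- hold_arm (a joint): angle of the hold-down arm, rad: 0 = level, pointing from the hinge towards the robot over the nest; grows as the arm swings up and back (1.57 upright, starts open at 1.8 to 2.0; can be driven to -0.2). The arm is a bar 16 mm wide and 12 mm high. Stiff friction hinge (about 0.5 N m): it stays where it is left
- grip_bar (a point): middle of the round steel cross bar at the arm's free end, 165 mm from the hinge axis; the bar is 12 mm thick and 104 mm long, parallel to the stand's y, and can be pinched or pushed to the left or right of the arm, 19 to 47 mm from its middle. 88 mm above the bench when the arm is level, about 245 mm when open
- foot (a joint): how far the spring foot is pressed in, m: 0 free, 0.012 at its stop. Spring about 0.5 N per mm plus 0.5 N. On a detector in the nest it touches when the arm is at about 0.06 rad, and is pressed in 6 mm when the arm is level, about 1 mm per 0.01 rad
- foot_face (a point): middle of the round rubber foot's lower face, 32 mm diameter, 100 mm from the hinge along the arm and 46 mm below the arm's middle line; over the nest's middle when the arm is level. When the arm is open the foot points towards the robot; it leaves at least 60 mm free round the nest's middle line
- empty_tray: empty white square tray, 69 x 69 x 9 mm, lying on the bench; bystander. Origin: centre of the underside
- tape: roll of marking tape, 63 mm diameter, 19 mm high, lying flat on the bench; bystander. Origin: centre of the underside
Mind the look-alikes: they are no part of the job. Leave any blue or orange look-alike of the detector alone.

How it is judged (in metres and radians):
On the way:
1. the detector stands square between the nest's corner rails and is let go, with the arm still open (horizontal distance between detector and nest below 0.008 m and z of detector in the frame of nest below 0.003 m and angle between detector's own z axis and vertical below 0.06 rad and contact force between the fingers and detector below 0.1 N and value of joint hold_arm above 0.5 rad and (angle between the x axis of detector and the x axis of nest, either way round below 0.2 rad or angle between the x axis of detector and the y axis of nest, either way round below 0.2 rad)), for 0.2 s.
At the end, for the whole second after the job is handed in: the detector stands upright on the nest's floor between the rails, its centre within 8 mm of the nest's and square within 0.2 rad, at rest; the hold-down arm is level within 0.05 rad and its foot rests on the detector, pressed in by 2.5 to 9.5 mm (horizontal distance between detector and nest below 0.008 m and z of detector in the frame of nest below 0.003 m and angle between detector's own z axis and vertical below 0.06 rad and (angle between the x axis of detector and the x axis of nest, either way round below 0.2 rad or angle between the x axis of detector and the y axis of nest, either way round below 0.2 rad) and value of joint foot between 0.0025 and 0.0095 m and contact force between foot and detector above 0.5 N and value of joint hold_arm between -0.05 and 0.05 rad and linear speed of detector below 0.02 m/s); the robot touches nothing.
It fails at once if the fingers squeeze the detector with more than 45 N each (90 N both together) (contact force between the fingers and detector above 90 N).
It fails at once if the foot presses the detector with more than 11 N (contact force between foot and detector above 11 N).
It fails at once if the detector is pressed on the stand with more than 40 N (contact force between test_stand and detector above 40 N).
It fails at once if the detector is dropped (falls out of the fingers faster than 0.45 m/s, about 10 mm of fall) (contact force between the fingers and detector below 0.1 N and linear speed of detector above 0.45 m/s).
It fails at once if the empty tray or the tape roll is pushed more than 25 mm (distance of any of empty_tray, tape from where it was at the start of the episode above 0.025 m).
It also fails if it takes over 58 s, if anything falls off the work surface, if the arm or the gripper's body presses on something with over 40 N, if the wrist force passes 120 N, or if a joint passes its speed limit or range.

## Working session

There is one attempt and no reset: what is moved stays moved. The work goes in short steps, Python scripts to look and compute and a tool call to move; the robot and the scene stay as the last step left them, time stands still between calls to the robot, and variables do not carry over. Pictures are saved under pics/ and viewed, at most 10 in all, crops included, and the job is handed in when it is done.

Besides the shell and the picture viewer there is one more tool, called after "Emit:" by a JSON object that holds its "name" and its "arguments", one argument or row to a line. apply_moves: Moves the arm, as the interface text tells. Its arguments: {"type":"object","properties":{"targets":{"type":"array","items":{"type":"object","properties":{"travel":{"type":"array","items":{"type":"number"}},"roll":{"type":"number"},"jaw":{"type":"number"}}}}},"required":["targets"]}

```bash
ls; mkdir -p pics
cat > h.py <<'E'
import numpy as np, cv2
from plant import ctrl
from scipy.spatial.transform import Rotation as R
def save(n,im): cv2.imwrite(f'pics/{n}.png',im[:,:,::-1])
def cam(name,obs=None):
    c=ctrl.calibration(name);K=np.array(c['K'])
    if name=='wrist':
        o=obs or ctrl.get_obs();T=np.eye(4)
        T[:3,:3]=R.from_euler('xyz',o['orientation'],degrees=True).as_matrix();T[:3,3]=o['tool_pos']
        return K,T@np.array(c['hand_eye'])
    return K,np.array(c['extrinsics'])
def onplane(KE,uv,z):
    K,E=KE;uv=np.atleast_2d(uv).astype(float)
    d=(E[:3,:3]@np.linalg.inv(K)@np.c_[uv,np.ones(len(uv))].T).T
    o=E[:3,3];return o+d*((z-o[2])/d[:,2])[:,None]
def proj(KE,P):
    K,E=KE;P=np.atleast_2d(P);p=(K@(E[:3,:3].T@(P-E[:3,3]).T)).T
    return p[:,:2]/p[:,2:]
E
python3 - <<'E'
from h import *
o=ctrl.get_obs();print(o)
a=ctrl.snapshot('scene');b=ctrl.snapshot('top')
save('scene',a);save('top',b)
print(cam('scene'),cam('top'),ctrl.calibration('wrist'))
E
```

```text
pics
{'clock': 0.0, 'joint_pos': array([-5.28792480e+01,  2.05917906e+01,  6.32867987e-01, -2.09847130e-02,
       -7.01364541e+01, -1.65068719e+01]), 'qvel': array([-0.02886983,  0.04048442, -0.13060271,  0.12751944, -0.11021907,
       -0.06037177]), 'tau': array([-2.57476012e-05, -5.82713449e+01,  2.93054062e+01,  6.99748322e+00,
        6.92470014e-03, -2.23899474e-04]), 'tool_pos': array([ 0.23746   , -0.63135334,  0.24760905]), 'orientation': array([ 1.79902949e+02, -8.18836269e-03, -1.59393260e+02]), 'force': array([-0.35071779, -0.48176603,  0.35810837]), 'moment': array([ 0.0358381 , -0.02791467,  0.01815201]), 'gripper_force': 0.0, 'opening': 0.08762455902350508}
(array([[620.53229981,   0.        , 314.81766875],
       [  0.        , 620.53229981, 241.54006549],
       [  0.        ,   0.        ,   1.        ]]), array([[-0.74546322, -0.51811537,  0.41933405,  0.05327441],
       [-0.66654191,  0.57705345, -0.47194407,  0.70670097],
       [ 0.00254332, -0.63132067, -0.77551773,  0.98227866],
       [ 0.        ,  0.        ,  0.        ,  1.        ]])) (array([[621.450
[... 200 characters left out ...]

       [-0.99962017,  0.02699546, -0.00554619,  0.16430561],
       [ 0.00136086, -0.15264936, -0.98827947,  1.25267788],
       [ 0.        ,  0.        ,  0.        ,  1.        ]])) {'K': array([[411.37988505,   0.        , 321.34727082],
       [  0.        , 411.37988505, 239.14521308],
       [  0.        ,   0.        ,   1.        ]]), 'hand_eye': array([[ 3.21066348e-04, -9.52961445e-01, -3.03091374e-01,
         8.33389285e-02],
       [ 9.99999501e-01,  5.92757337e-04, -8.04406595e-04,
        -4.04463169e-05],
       [ 9.46228107e-04, -3.03090964e-01,  9.52961160e-01,
        -1.36659567e-01],
       [ 0.00000000e+00,  0.00000000e+00,  0.00000000e+00,
         1.00000000e+00]])}
```

View pics/scene.png

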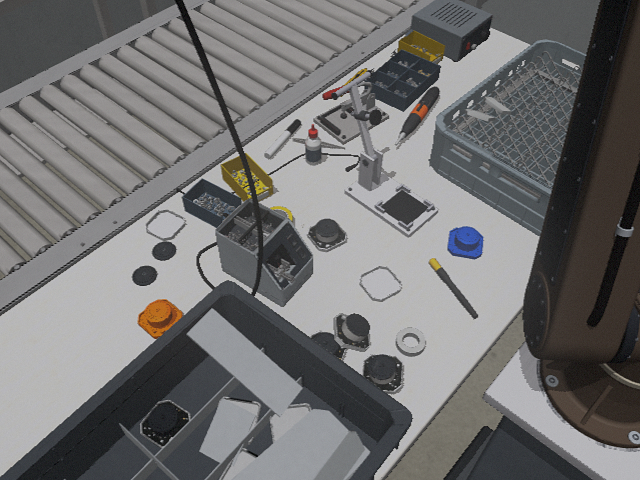

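View pics/top.png

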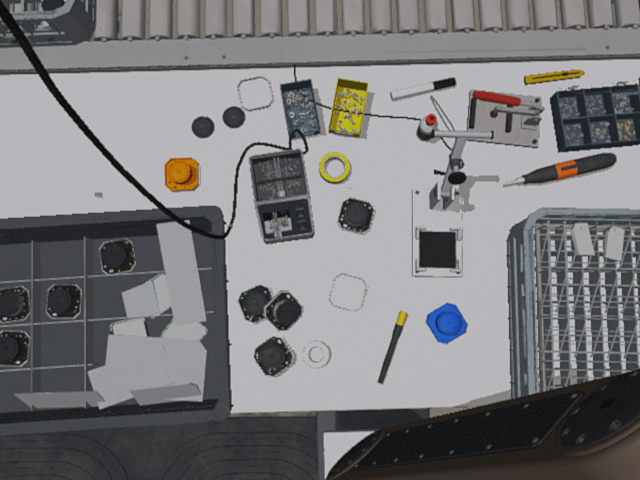

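The scene view shows the stand at about (395,195) with its arm up, and the lone detector at (327,235). In the top view, these could be taken for it:
- lone unit (356,215)
- heap (255,302), (284,311), (273,356)
- crate units (117,256), (64,300), (12,303), (12,349)
- blue (447,323) and orange (182,174)
- empty tray (348,291)

I choose (356,215). The nest pad is at (438,250).

Run:
```python
from h import *
im=cv2.imread('pics/top.png');C=cam('top')
g=cv2.cvtColor(im,cv2.COLOR_BGR2GRAY)
def blob(x0,y0,x1,y1,t):
    m=(g[y0:y1,x0:x1]<t).astype(np.uint8)
    cs,_=cv2.findContours(m,cv2.RETR_EXTERNAL,cv2.CHAIN_APPROX_NONE)
    c=max(cs,key=cv2.contourArea)+[x0,y0];return c
c=blob(330,190,385,240,110);r=cv2.minAreaRect(c);print('det',r,cv2.contourArea(c))
print(onplane(C,[r[0]],.009),onplane(C,cv2.boxPoints(r),.009))
c=blob(412,225,466,278,70);r=cv2.minAreaRect(c);print('nest',r)
P=onplane(C,cv2.boxPoints(r),.014);print(P,P.mean(0))
for n,uv in [('tray',(348,291)),('roll',(316,354)),('bar',(466,134)),('blue',(447,323)),('bin',(285,222))]: print(n,onplane(C,[uv],0.02 if n!='bar' else .245))
z=np.hstack([cv2.resize(im[185:245,325:390],None,fx=6,fy=6,interpolation=2)[:360],cv2.resize(im[110:290,400:510],None,fx=2,fy=2)]);cv2.imwrite('pics/crop.png',z);print(z.shape)
```

```text
det ((355.5, 215.50003051757812), (31.772165298461914, 31.772165298461914), 14.03624439239502) 862.0
[[0.5752445  0.08188729 0.009     ]] [[0.55239615 0.12190531 0.009     ]
 [0.61605896 0.10409293 0.009     ]
 [0.59822737 0.04163366 0.009     ]
 [0.53481953 0.05989357 0.009     ]]
nest ((437.5, 249.0), (35.0, 36.0), 0.0)
[[ 0.46563689 -0.04322338  0.014     ]
 [ 0.53878911 -0.04705163  0.014     ]
 [ 0.53685637 -0.11784524  0.014     ]
 [ 0.4637157  -0.11338698  0.014     ]] [ 0.50124952 -0.08037681  0.014     ]
tray [[0.4210829  0.10304107 0.02      ]]
roll [[0.29988684 0.16976203 0.02      ]]
bar [[ 0.66367326 -0.09388241  0.245     ]]
blue [[ 0.35281965 -0.08955242  0.02      ]]
bin [[0.56361223 0.22525572 0.02      ]]
(360, 610, 3)
```

View pics/crop.png

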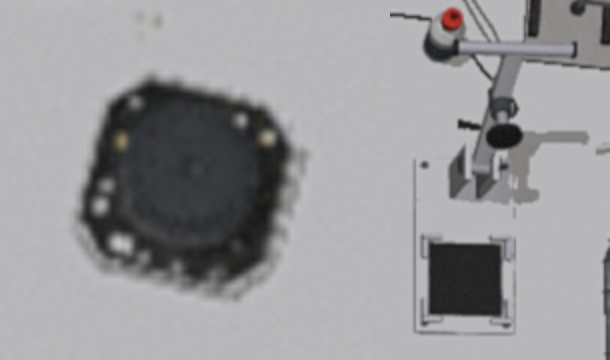

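Emit:
{"name": "apply_moves", "arguments": {
  "targets": [
    {"travel": [-32, 39, 0], "roll": 0, "jaw": 87},
    {"travel": [-32, 39, 0], "roll": 0, "jaw": 87},
    {"travel": [-32, 39, 0], "roll": 0, "jaw": 87},
    {"travel": [-32, 39, 0], "roll": 0, "jaw": 87},
    {"travel": [-32, 39, 0], "roll": 0, "jaw": 87},
    {"travel": [-32, 39, 0], "roll": 0, "jaw": 87},
    {"travel": [-32, 39, 0], "roll": 0, "jaw": 87},
    {"travel": [-32, 39, 0], "roll": 0, "jaw": 87},
    {"travel": [-32, 39, 0], "roll": 0, "jaw": 87},
    {"travel": [-32, 39, 0], "roll": 0, "jaw": 87}
  ]
}}

```text
clock: 1.1
tool_pos: [0.3983, -0.1563, 0.2487]
orientation: [-180.0, 0.0, -159.4]
force: [1.8, 0.3, 0.4]
opening: 0.0873
gripper_force: 0.0
```

Emit:
{"name": "apply_moves", "arguments": {
  "targets": [
    {"travel": [-28, 26, 0], "roll": 0, "jaw": 87},
    {"travel": [-28, 26, 0], "roll": 0, "jaw": 87},
    {"travel": [-28, 26, 0], "roll": 0, "jaw": 87},
    {"travel": [-28, 26, 0], "roll": 0, "jaw": 87},
    {"travel": [-28, 26, 0], "roll": 0, "jaw": 87},
    {"travel": [-28, 26, 0], "roll": 0, "jaw": 87}
  ]
}}

```text
clock: 1.7
tool_pos: [0.5009, 0.0484, 0.2484]
orientation: [180.0, -0.0, -159.4]
force: [0.5, -1.0, 0.2]
opening: 0.0867
gripper_force: 0.0
```

Emit:
{"name": "apply_moves", "arguments": {
  "targets": [
    {"travel": [0, 0, 0], "roll": -6, "jaw": 87},
    {"travel": [0, 0, 0], "roll": -6, "jaw": 87},
    {"travel": [0, 0, 0], "roll": -6, "jaw": 87},
    {"travel": [0, 0, 0], "roll": -6, "jaw": 87},
    {"travel": [0, 0, 0], "roll": -6, "jaw": 87},
    {"travel": [0, 0, 0], "roll": -6, "jaw": 87},
    {"travel": [0, 0, 0], "roll": -6, "jaw": 87},
    {"travel": [0, 0, 0], "roll": -6, "jaw": 87},
    {"travel": [0, 0, 0], "roll": -6, "jaw": 87},
    {"travel": [0, 0, 0], "roll": 0, "jaw": 87}
  ]
}}

```text
clock: 2.7
tool_pos: [0.5005, 0.0468, 0.2483]
orientation: [180.0, -0.0, -105.3]
force: [-1.3, -0.5, -0.7]
opening: 0.0873
gripper_force: 0.0
```

Run:
```python
from h import *
o=ctrl.get_obs();print(o['tool_pos'],o['orientation'],o['joint_pos'])
im=ctrl.snapshot('wrist');save('w1',im);C=cam('wrist',o)
print(proj(C,[[.5752,.0819,.034],[.5752,.0819,.0]]))
```

```text
[0.50049974 0.04679755 0.24830426] [ 1.79973893e+02 -1.48522049e-02 -1.05298723e+02] [ 2.77662701e+01  4.19430912e+00 -2.06005471e+01 -7.68260647e-03
 -6.52343589e+01 -4.30617764e+01]
[[251.95410245 265.54199722]
 [257.46959995 253.09700509]]
```

View pics/w1.png

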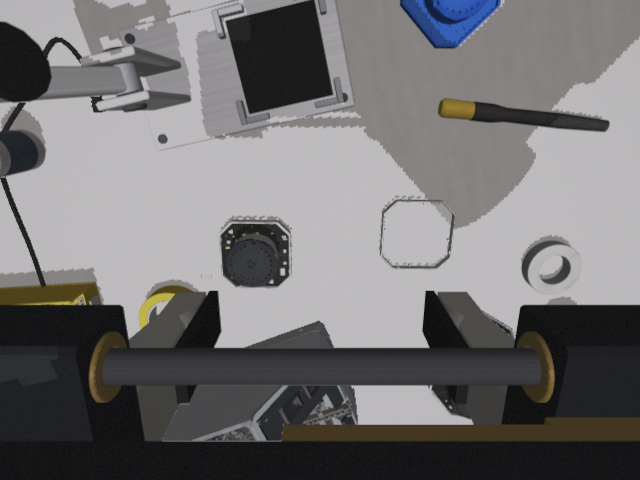

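The lone detector (cap at (251,261)) is white-edged, flat and square to the image. The nest pad is at (280,55), the empty tray at (417,233) and the tape at (552,266).

Run:
```python
from h import *
im=cv2.imread('pics/w1.png');g=cv2.cvtColor(im,cv2.COLOR_BGR2GRAY)
o=ctrl.get_obs();C=cam('wrist',o)
def big(x0,y0,x1,y1,t):
    m=(g[y0:y1,x0:x1]<t).astype(np.uint8)
    m=cv2.morphologyEx(m,cv2.MORPH_OPEN,np.ones((3,3)))
    cs,_=cv2.findContours(m,0,1);return max(cs,key=cv2.contourArea)+[x0,y0]
P=g[214:292,216:296]
c=big(216,214,296,292,120);r=cv2.minAreaRect(c);b=onplane(C,cv2.boxPoints(r),.010)
print('det rect',r,b.round(4),b.mean(0));e=b[1]-b[0];print(np.degrees(np.arctan2(e[1],e[0])),[np.linalg.norm(b[i]-b[i-1]) for i in range(4)])
h=cv2.HoughCircles(cv2.GaussianBlur(g[214:292,216:296],(3,3),0),cv2.HOUGH_GRADIENT,1,20,param1=80,param2=10,minRadius=22,maxRadius=34)
print('circ',h[0][:4]+[216,214,0]); print(onplane(C,h[0][:3,:2]+[216,214],.034))
c=big(205,0,345,125,60);r=cv2.minAreaRect(c);b=onplane(C,cv2.boxPoints(r),.014);print('pad',r,b.round(4),b.mean(0));e=b[1]-b[0];print(np.degrees(np.arctan2(e[1],e[0])),np.linalg.norm(e))
cv2.imwrite('pics/c2.png',cv2.resize(im[205:300,205:305],None,fx=6,fy=6,interpolation=2))
```

```text
det rect ((254.5, 255.0), (62.0, 67.0), 90.0) [[0.5969 0.0417 0.01  ]
 [0.5359 0.0586 0.01  ]
 [0.5544 0.1197 0.01  ]
 [0.6185 0.1019 0.01  ]] [0.57644732 0.08048463 0.01      ]
164.50722042675918 [np.float64(0.0639550611780186), np.float64(0.06333482290677002), np.float64(0.0637988682746729), np.float64(0.06647312195164903)]
circ [[249.5        259.5         28.89999962]
 [264.5        245.5         26.60000038]]
[[0.57564969 0.07545384 0.034     ]
 [0.55837918 0.06631427 0.034     ]]
pad ((280.7653503417969, 56.779022216796875), (96.31121063232422, 90.23008728027344), 76.18497467041016) [[ 0.5345 -0.1192  0.014 ]
 [ 0.4619 -0.1151  0.014 ]
 [ 0.4623 -0.0422  0.014 ]
 [ 0.5396 -0.0454  0.014 ]] [ 0.49955872 -0.08047276  0.014     ]
176.76866057939728 0.07271498877415432
```

Emit:
{"name": "apply_moves", "arguments": {
  "targets": [
    {"travel": [-13, -16, 0], "roll": 0, "jaw": 87},
    {"travel": [-13, -16, 0], "roll": 0, "jaw": 87},
    {"travel": [-13, -16, 0], "roll": 0, "jaw": 87},
    {"travel": [-13, -16, 0], "roll": 0, "jaw": 87},
    {"travel": [0, 0, 32], "roll": 0, "jaw": 87},
    {"travel": [0, 0, 32], "roll": 0, "jaw": 87},
    {"travel": [0, 0, 32], "roll": 0, "jaw": 87},
    {"travel": [0, 0, 32], "roll": 0, "jaw": 87},
    {"travel": [0, 0, 0], "roll": 0, "jaw": 87},
    {"travel": [0, 0, 0], "roll": 0, "jaw": 87}
  ]
}}

```text
clock: 3.75
tool_pos: [0.5763, 0.0799, 0.1208]
orientation: [180.0, -0.1, -105.5]
force: [0.6, 0.6, 0.6]
opening: 0.0871
gripper_force: 0.0
```

Run:
```python
from h import *
o=ctrl.get_obs();print(o['tool_pos'],o['orientation'])
im=ctrl.snapshot('wrist');save('w2',im);C=cam('wrist',o)
p=o['tool_pos'];print(proj(C,[[p[0],p[1],.034],[p[0],p[1],.0]]))
```

```text
[0.57634122 0.07989598 0.12081924] [ 1.79965431e+02 -6.85472870e-02 -1.05460708e+02]
[[320.26564185 259.28569077]
 [320.39700832 241.30295264]]
```

View pics/w2.png

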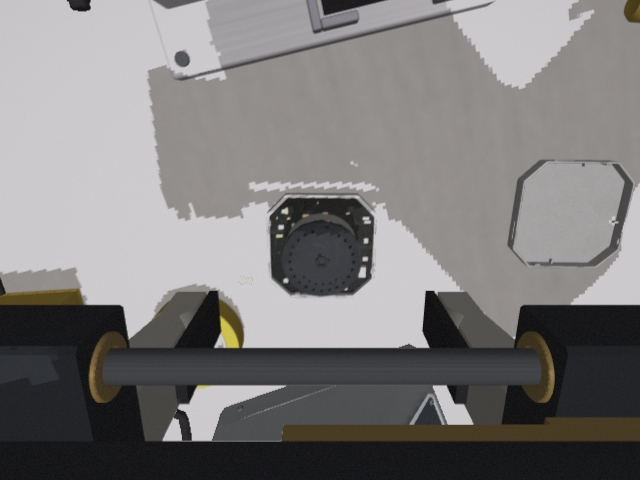

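The cap centre is at (321,259), where I predicted it, and the tray is square to the image. I still need to check the bin corner near (408,347) for height.

Run:
```python
from h import *
a=cv2.imread('pics/scene.png')[185:315,200:340];b=cv2.imread('pics/top.png')[135:255,235:345]
z=np.hstack([cv2.resize(a,(420,390),interpolation=2),cv2.resize(b,(358,390),interpolation=2)]);cv2.imwrite('pics/bin.png',z)
o=ctrl.get_obs();W=cam('wrist',o);T=cam('top');S=cam('scene')
# tool footprint at grasp: body corners at z=.079 drawn into pixel coords
c,s=np.cos(np.radians(-105.5)),np.sin(np.radians(-105.5));ex=np.array([c,s,0]);ey=np.array([s,-c,0]);p0=np.array([.576,.08,.079])
for sy in(-1,1):
    q=p0-ex*.039+sy*ey*.0965;print(q.round(3),'top',proj(T,q).round(),'scene',proj(S,q).round(), 'crop', ((proj(T,q)-[235,135])*[358/110,390/120]).round(), ((proj(S,q)-[200,185])*3).round())
```

```text
[0.679 0.092 0.079] top [[351. 156.]] scene [[286. 188.]] crop [[376.  69.]] [[257.   8.]]
[0.493 0.143 0.079] top [[327. 251.]] scene [[339. 251.]] crop [[299. 378.]] [[417. 197.]]
```

View pics/bin.png

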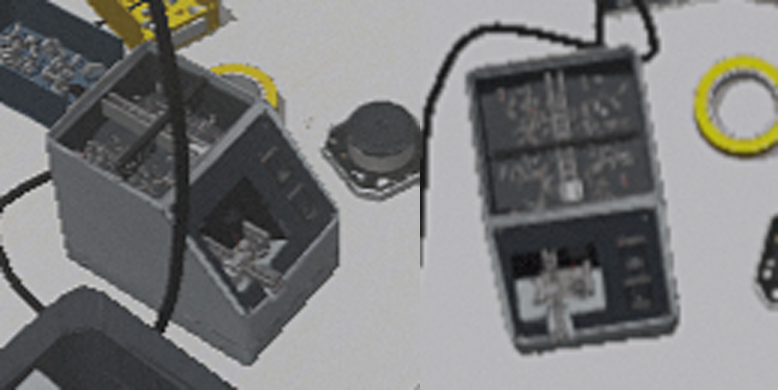

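The body's edge line in the top view stays about 17 px (roughly 30 mm) clear of the bin's right edge, so I can descend.

Emit:
{"name": "apply_moves", "arguments": {
  "targets": [
    {"travel": [0, 0, 25], "roll": 0, "jaw": 87},
    {"travel": [0, 0, 25], "roll": 0, "jaw": 87},
    {"travel": [0, 0, 18], "roll": 0, "jaw": 87},
    {"travel": [0, 0, 12], "roll": 0, "jaw": 87},
    {"travel": [0, 0, 6], "roll": 0, "jaw": 87},
    {"travel": [0, 0, 0], "roll": 0, "jaw": 87},
    {"travel": [0, 0, 0], "roll": 0, "jaw": 70},
    {"travel": [0, 0, 0], "roll": 0, "jaw": 56},
    {"travel": [0, 0, 0], "roll": 0, "jaw": 50},
    {"travel": [0, 0, 0], "roll": 0, "jaw": 48}
  ]
}}

```text
clock: 4.8
tool_pos: [0.5764, 0.0801, 0.0351]
orientation: [-180.0, 0.0, -105.4]
force: [0.1, 0.0, 0.5]
opening: 0.0606
gripper_force: 0.0
```

Emit:
{"name": "apply_moves", "arguments": {
  "targets": [
    {"travel": [0, 0, 0], "roll": 0, "jaw": 48},
    {"travel": [0, 0, 0], "roll": 0, "jaw": 47},
    {"travel": [0, 0, 0], "roll": 0, "jaw": 46},
    {"travel": [0, 0, 0], "roll": 0, "jaw": 44},
    {"travel": [0, 0, 0], "roll": 0, "jaw": 42},
    {"travel": [0, 0, 0], "roll": 0, "jaw": 42},
    {"travel": [0, 0, 0], "roll": 0, "jaw": 42}
  ]
}}

```text
clock: 5.5
tool_pos: [0.5762, 0.08, 0.0346]
orientation: [180.0, -0.0, -105.4]
force: [-1.5, 0.3, 0.9]
opening: 0.0452
gripper_force: 30.0
```

Emit:
{"name": "apply_moves", "arguments": {
  "targets": [
    {"travel": [0, 0, -10], "roll": 0, "jaw": 42},
    {"travel": [0, 0, -25], "roll": 0, "jaw": 42},
    {"travel": [0, 0, -30], "roll": 0, "jaw": 42},
    {"travel": [0, 0, -30], "roll": 0, "jaw": 42},
    {"travel": [0, 0, -20], "roll": 0, "jaw": 42},
    {"travel": [7, 24, 0], "roll": 0, "jaw": 42},
    {"travel": [7, 24, 0], "roll": 0, "jaw": 42},
    {"travel": [7, 24, 0], "roll": 0, "jaw": 42},
    {"travel": [0, 0, 0], "roll": 0, "jaw": 42}
  ]
}}

```text
clock: 6.4
tool_pos: [0.4986, 0.0783, 0.1503]
orientation: [180.0, 0.0, -105.4]
force: [1.0, -1.2, -0.8]
opening: 0.0454
gripper_force: 30.0
```

Emit:
{"name": "apply_moves", "arguments": {
  "targets": [
    {"travel": [0, 0, 0], "roll": 8, "jaw": 42},
    {"travel": [0, 0, 0], "roll": 8, "jaw": 42},
    {"travel": [0, 0, 0], "roll": 8, "jaw": 42},
    {"travel": [0, 0, 0], "roll": 8, "jaw": 42},
    {"travel": [0, 0, 0], "roll": 8, "jaw": 42},
    {"travel": [0, 0, 0], "roll": 8, "jaw": 42},
    {"travel": [0, 0, 0], "roll": 8, "jaw": 42},
    {"travel": [0, 0, 0], "roll": 8, "jaw": 42},
    {"travel": [0, 0, 0], "roll": 8, "jaw": 42},
    {"travel": [0, 0, 0], "roll": 5, "jaw": 42}
  ]
}}

```text
clock: 7.4
tool_pos: [0.5018, 0.0789, 0.1501]
orientation: [180.0, 0.0, 177.3]
force: [-0.6, 0.4, -1.7]
opening: 0.0451
gripper_force: 30.0
```

Run:
```python
from h import *
o=ctrl.get_obs();print(o['tool_pos'],o['orientation'],o['opening'],o['joint_pos'])
im=ctrl.snapshot('wrist');save('w3',im)
C=cam('wrist',o);g=cv2.cvtColor(im,cv2.COLOR_RGB2GRAY)
print(proj(C,[[.5,-.08,.014]]), proj(C,o['tool_pos']))
```

```text
[0.50182838 0.07894028 0.15008303] [1.79988753e+02 3.61614198e-02 1.77309330e+02] 0.04505895426683007 [ 3.11304352e+01  1.00116064e+01 -2.79461666e+01  1.36837649e-02
 -5.20059256e+01 -1.23829522e+02]
[[ 94.38717569 241.68144421]] [[322.60796757 339.30650576]]
```

View pics/w3.png

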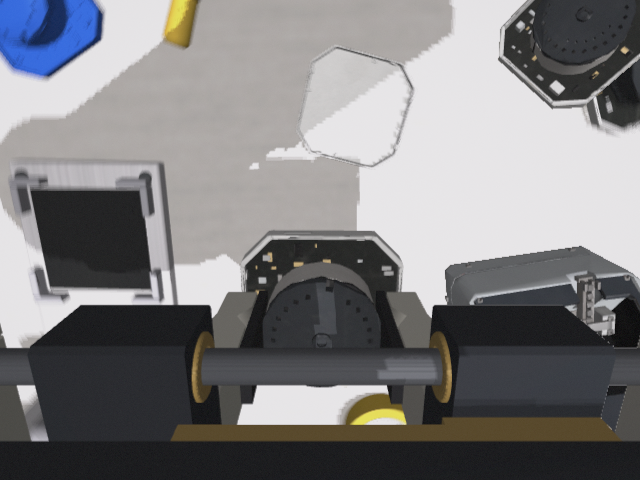

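The detector is held square at (322,310). The nest pad is at left, corners about (33,191)–(150,290).

Run:
```python
from h import *
o=ctrl.get_obs();C=cam('wrist',o)
im=cv2.imread('pics/w3.png');g=cv2.cvtColor(im,cv2.COLOR_BGR2GRAY)
p=o['tool_pos'];c,s=np.cos(np.radians(177.3)),np.sin(np.radians(177.3));ex=np.array([c,s,0]);ey=np.array([s,-c,0])
print('pred front tray edge',proj(C,[p+.0345*ex+k*ey-[0,0,.026] for k in(-.02,.02)]))
print('pred cap',proj(C,p-[0,0,.001]))
m=(g<60).astype(np.uint8);m[:, 200:]=0;m[305:]=0;m[:150]=0
m=cv2.morphologyEx(m,cv2.MORPH_OPEN,np.ones((9,9)))
cs,_=cv2.findContours(m,0,1);k=max(cs,key=cv2.contourArea);r=cv2.minAreaRect(k);print(r)
ap=cv2.approxPolyDP(k,8,True)[:,0];print(ap)
b=onplane(C,ap,.014);print(b.round(4),b.mean(0))
# rail inner/outer: plate outline front right
for i in range(len(b)):
    e=b[i]-b[i-1];print(np.degrees(np.arctan2(e[1],e[0])).round(1),np.linalg.norm(e).round(4))
```

```text
pred front tray edge [[273.80807957 232.22149586]
 [370.74107442 231.93467863]]
pred cap [[322.60182218 337.89699791]]
((90.0, 239.0), (96.0, 116.0), 90.0)
[[ 32 191]
 [ 50 285]
 [148 287]
 [138 191]]
[[ 0.4618 -0.114   0.014 ]
 [ 0.5303 -0.1192  0.014 ]
 [ 0.5354 -0.0488  0.014 ]
 [ 0.4654 -0.043   0.014 ]] [ 0.49824715 -0.08122959  0.014     ]
-92.9 0.0711
-4.3 0.0687
85.9 0.0706
175.2 0.0703
```

Emit:
{"name": "apply_moves", "arguments": {
  "targets": [
    {"travel": [-1, -20, 0], "roll": 0.5, "jaw": 42},
    {"travel": [-1, -35, 0], "roll": 0, "jaw": 42},
    {"travel": [-1, -40, 0], "roll": 0, "jaw": 42},
    {"travel": [-1, -35, 0], "roll": 0, "jaw": 42},
    {"travel": [-1, -20, 0], "roll": 0, "jaw": 42},
    {"travel": [-1, -10, 0], "roll": 0, "jaw": 42},
    {"travel": [0, 0, 0], "roll": 0, "jaw": 42},
    {"travel": [0, 0, 25], "roll": 0, "jaw": 42},
    {"travel": [0, 0, 20], "roll": 0, "jaw": 42},
    {"travel": [0, 0, 0], "roll": 0, "jaw": 42}
  ]
}}

```text
clock: 8.45
tool_pos: [0.4979, -0.0807, 0.1025]
orientation: [-180.0, -0.2, 177.2]
force: [-1.0, -0.7, -0.8]
opening: 0.0451
gripper_force: 30.0
```

Run:
```python
from h import *
o=ctrl.get_obs();print(o['tool_pos'],o['orientation'],o['opening'],o['force'])
im=ctrl.snapshot('wrist');save('w4',im)
t=ctrl.snapshot('top');save('t4',t)
C=cam('wrist',o);p=o['tool_pos']
y=np.radians(-3.2);X=np.array([np.cos(y),np.sin(y),0]);Y=np.array([-X[1],X[0],0]);N=np.array([.5,-.0805,.014])
print('rail outer front corners',proj(C,[N-.0445*X+k*.0445*Y+[0,0,.008] for k in(-1,1)]).round())
print('plate front corners',proj(C,[N-.054*X+k*.05*Y-[0,0,.002] for k in(-1,1)]).round())
print(proj(C,[N-.0395*X+k*.0395*Y+[0,0,.008] for k in(-1,1)]).round())
```

```text
[ 0.49788047 -0.08069894  0.1024879 ] [-179.96492705   -0.24363278  177.16988189] 0.04511459623663677 [-1.04291229 -0.7156643  -0.7504575 ]
rail outer front corners [[240. 189.]
 [407. 190.]]
plate front corners [[233. 168.]
 [415. 169.]]
[[250. 198.]
 [397. 199.]]
```

View pics/w4.png

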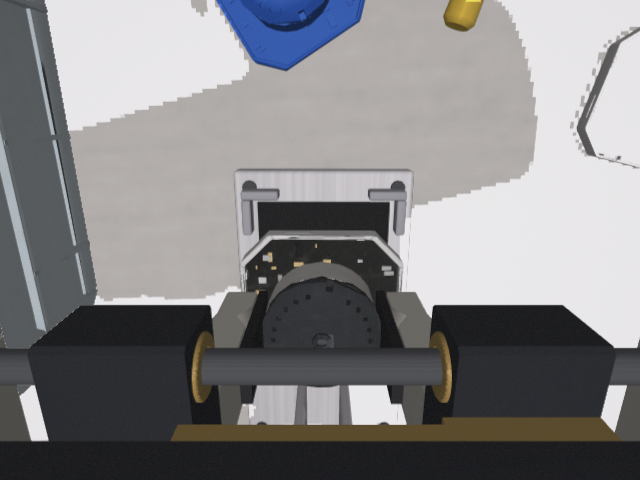

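The plate's front corners, at (235,170) and (412,170), are within 2–3 px of prediction, so the nest estimate holds. The crate is near on the right (world -y), so I'll check that clearance.

Run:
```python
from h import *
T=cam('top');S=cam('scene')
for z in (0,.05,.095,.13):
    print(z,'crate edge y',onplane(T,[[508,225],[510,280]],z)[:,:2].round(3).tolist())
for z in (.095,.145):
  q=[[.5+dx,-.0805-.097,z] for dx in(-.04,.04)];print(proj(T,q).round(),proj(S,q).round())
t=cv2.imread('pics/t4.png')[150:350,400:600];s=cv2.imread('pics/scene.png')[60:260,380:580]
cv2.imwrite('pics/c4.png',np.hstack([cv2.resize(t,(400,400)),cv2.resize(s,(400,400))]))
```

```text
0 crate edge y [[0.549, -0.23], [0.436, -0.226]]
0.05 crate edge y [[0.54, -0.215], [0.432, -0.211]]
0.095 crate edge y [[0.532, -0.2], [0.428, -0.196]]
0.13 crate edge y [[0.526, -0.189], [0.425, -0.186]]
[[499. 263.]
 [496. 221.]] [[453. 163.]
 [421. 146.]]
[[507. 260.]
 [503. 216.]] [[457. 145.]
 [424. 127.]]
```

View pics/c4.png

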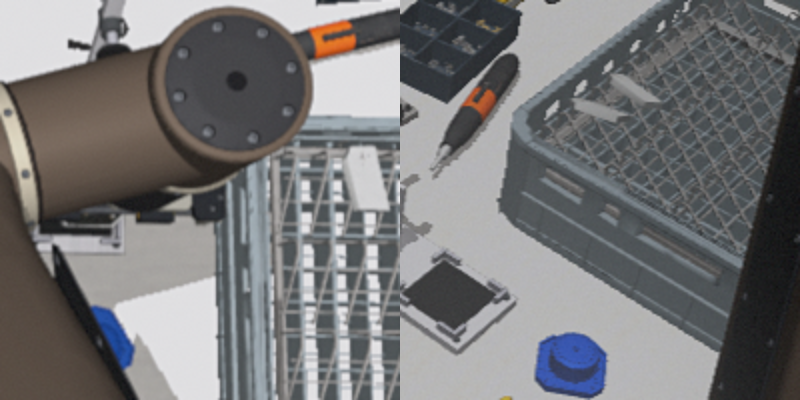

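Emit:
{"name": "apply_moves", "arguments": {
  "targets": [
    {"travel": [-2, 0, 10], "roll": 0.4, "jaw": 42},
    {"travel": [0, 0, 15], "roll": 0, "jaw": 42},
    {"travel": [0, 0, 12], "roll": 0, "jaw": 42},
    {"travel": [0, 0, 7], "roll": 0, "jaw": 42},
    {"travel": [0, 0, 4], "roll": 0, "jaw": 42},
    {"travel": [0, 0, 2], "roll": 0, "jaw": 42},
    {"travel": [0, 0, 0], "roll": 0, "jaw": 42},
    {"travel": [0, 0, 0], "roll": 0, "jaw": 42}
  ]
}}

```text
clock: 9.35
tool_pos: [0.5016, -0.0813, 0.0549]
orientation: [180.0, 0.0, 176.7]
force: [-0.8, -0.8, -1.0]
opening: 0.0455
gripper_force: 30.0
```

Emit:
{"name": "apply_moves", "arguments": {
  "targets": [
    {"travel": [0, 0, 1.5], "roll": 0, "jaw": 42},
    {"travel": [0, 0, 1.5], "roll": 0, "jaw": 42},
    {"travel": [0, 0, 1], "roll": 0, "jaw": 42},
    {"travel": [0, 0, 0], "roll": 0, "jaw": 42}
  ]
}}

```text
clock: 9.75
tool_pos: [0.5012, -0.0814, 0.0504]
orientation: [-180.0, -0.0, 176.7]
force: [-0.2, 1.6, -0.7]
opening: 0.0446
gripper_force: 30.0
```

Emit:
{"name": "apply_moves", "arguments": {
  "targets": [
    {"travel": [0, 0, 0.5], "roll": 0, "jaw": 42},
    {"travel": [0, 0, 0], "roll": 0, "jaw": 42}
  ]
}}

```text
clock: 9.95
tool_pos: [0.5013, -0.0813, 0.05]
orientation: [180.0, -0.0, 176.7]
force: [-0.5, -0.4, -1.4]
opening: 0.0453
gripper_force: 30.0
```

Emit:
{"name": "apply_moves", "arguments": {
  "targets": [
    {"travel": [0, 0, 0.5], "roll": 0, "jaw": 42},
    {"travel": [0, 0, 0], "roll": 0, "jaw": 42}
  ]
}}

```text
clock: 10.15
tool_pos: [0.5013, -0.0813, 0.0495]
orientation: [180.0, -0.0, 176.7]
force: [-0.1, 0.4, -0.8]
opening: 0.0452
gripper_force: 30.0
```

Emit:
{"name": "apply_moves", "arguments": {
  "targets": [
    {"travel": [0, 0, 0.5], "roll": 0, "jaw": 42},
    {"travel": [0, 0, 0], "roll": 0, "jaw": 42}
  ]
}}

```text
clock: 10.35
tool_pos: [0.5013, -0.0813, 0.049]
orientation: [-180.0, -0.0, 176.7]
force: [0.4, 0.6, -0.6]
opening: 0.0455
gripper_force: 30.0
```

Emit:
{"name": "apply_moves", "arguments": {
  "targets": [
    {"travel": [0, 0, 0.5], "roll": 0, "jaw": 42},
    {"travel": [0, 0, 0], "roll": 0, "jaw": 42}
  ]
}}

```text
clock: 10.55
tool_pos: [0.5014, -0.0813, 0.0486]
orientation: [180.0, 0.0, 176.7]
force: [0.6, -1.0, -1.1]
opening: 0.045
gripper_force: 30.0
```

Emit:
{"name": "apply_moves", "arguments": {
  "targets": [
    {"travel": [0, 0, 0.5], "roll": 0, "jaw": 42},
    {"travel": [0, 0, 0], "roll": 0, "jaw": 42}
  ]
}}

```text
clock: 10.75
tool_pos: [0.5014, -0.0814, 0.0485]
orientation: [-180.0, 0.0, 176.7]
force: [-2.8, 0.4, 6.0]
opening: 0.045
gripper_force: 30.0
```

Emit:
{"name": "apply_moves", "arguments": {
  "targets": [
    {"travel": [0, 0, 0.3], "roll": 0, "jaw": 42},
    {"travel": [0, 0, 0], "roll": 0, "jaw": 42}
  ]
}}

```text
clock: 10.95
tool_pos: [0.5014, -0.0813, 0.0485]
orientation: [-180.0, 0.0, 176.7]
force: [-3.4, 1.4, 10.0]
opening: 0.0453
gripper_force: 30.0
```

Emit:
{"name": "apply_moves", "arguments": {
  "targets": [
    {"travel": [0, 0, -0.5], "roll": 0, "jaw": 46},
    {"travel": [0, 0, 0], "roll": 0, "jaw": 48},
    {"travel": [0, 0, 0], "roll": 0, "jaw": 54},
    {"travel": [0, 0, 0], "roll": 0, "jaw": 64},
    {"travel": [0, 0, 0], "roll": 0, "jaw": 74},
    {"travel": [0, 0, 0], "roll": 0, "jaw": 74},
    {"travel": [0, 0, 0], "roll": 0, "jaw": 74}
  ]
}}

```text
clock: 11.65
tool_pos: [0.5013, -0.0813, 0.0482]
orientation: [-180.0, -0.0, 176.7]
force: [-0.4, -1.2, -0.4]
opening: 0.0732
gripper_force: 0.0
```

Emit:
{"name": "apply_moves", "arguments": {
  "targets": [
    {"travel": [0, 0, -15], "roll": 0, "jaw": 74},
    {"travel": [0, 0, -20], "roll": 0, "jaw": 74},
    {"travel": [0, 0, -20], "roll": 0, "jaw": 74},
    {"travel": [0, 0, 0], "roll": 0, "jaw": 74},
    {"travel": [0, 0, 0], "roll": 0, "jaw": 74}
  ]
}}

```text
clock: 12.15
tool_pos: [0.5015, -0.0813, 0.1035]
orientation: [180.0, 0.1, 176.7]
force: [-0.3, 0.3, -0.1]
opening: 0.0739
gripper_force: 0.0
```

Run:
```python
from h import *
o=ctrl.get_obs();print(o['tool_pos'],o['orientation'],o['opening'],o['force'],o['joint_pos'].round(1))
im=ctrl.snapshot('wrist');save('w5',im);t=ctrl.snapshot('scene');save('s5',t)
cv2.imwrite('pics/c5.png',np.hstack([im[:,100:500,::-1],t[0:480,240:640,::-1]]))
```

```text
[ 0.50147232 -0.08125828  0.10354982] [1.79973157e+02 6.05396233e-02 1.76704441e+02] 0.07388212239582871 [-0.25161127  0.31690866 -0.05614331] [  13.    13.4  -31.1   -0.   -45.5 -106.3]
```

View pics/c5.png

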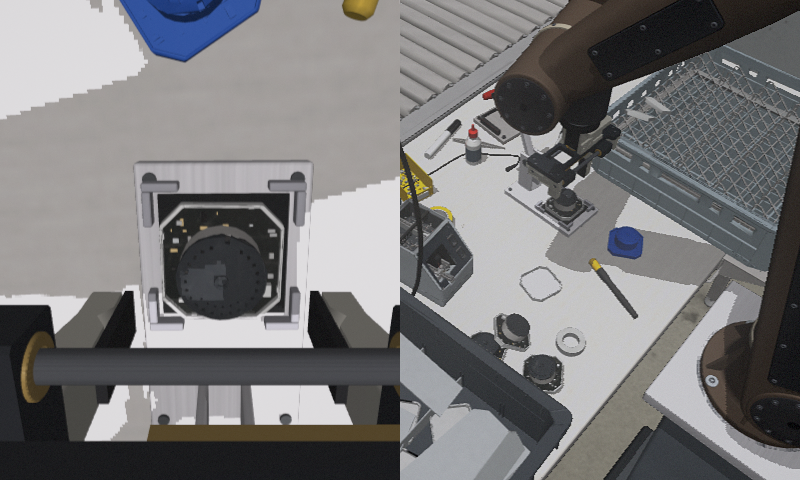

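The detector sits square between the rails: tray edges in the crop at x 160 and 284, front edge at y 203. I've used all my picture views, so I work numerically from here. Next is the hold-down arm: closed fingers go up and over, behind the bar on the left side, and pull it forward.

Emit:
{"name": "apply_moves", "arguments": {
  "targets": [
    {"travel": [25, 0, 0], "roll": 0, "jaw": 60},
    {"travel": [25, 0, 0], "roll": 0, "jaw": 40},
    {"travel": [0, 7, -40], "roll": 0, "jaw": 20},
    {"travel": [0, 8, -42], "roll": 0, "jaw": 0},
    {"travel": [0, 7, -42], "roll": 0, "jaw": 0},
    {"travel": [0, 8, -42], "roll": 0, "jaw": 0},
    {"travel": [0, 7, -42], "roll": 0, "jaw": 0},
    {"travel": [0, 0, 0], "roll": 0, "jaw": 0},
    {"travel": [0, 0, 0], "roll": 0, "jaw": 0}
  ]
}}

```text
clock: 13.15
tool_pos: [0.4536, -0.0412, 0.3114]
orientation: [180.0, 0.0, 176.7]
force: [-0.3, -0.2, -0.3]
opening: 0.0077
gripper_force: 0.0
```

```bash
cat > st.py <<'E'
from h import *
N=np.array([.5005,-.0805,0]);y=np.radians(-3.2);A=np.array([[np.cos(y),np.sin(y),0],[-np.sin(y),np.cos(y),0],[0,0,1]])
def st(p): return (A@(np.asarray(p)-N).T).T
def w(q): return N+A.T@np.asarray(q)
E
python3 - <<'E'
from st import *
o=ctrl.get_obs();print(st(o['tool_pos']).round(4),o['orientation'].round(1),o['joint_pos'].round(1),o['opening'])
# bar line in the saved first scene & top pictures: bright vertical profile near predicted bar
for nm in('top','scene'):
    C=cam(nm);g=cv2.imread(f'pics/{nm}.png',0)
    for a in(1.8,1.9,2.0):
        b=[.1-.165*np.cos(a),0,.088+.165*np.sin(a)]
        print(nm,a,[proj(C,w([b[0],k,b[2]])).round(1).tolist() for k in(-.052,0,.052)])
t=cv2.imread('pics/top.png',0);print(t[124:146,445]);print(t[124:146,480])
s=cv2.imread('pics/scene.png',0);print(s[60:105,340]);print(s[60:105,356])
E
```

```text
[-0.049   0.0366  0.3114] [180.    0.  176.7] [  19.7   -3.   -19.6   -0.   -73.4 -113. ] 0.0076578228128119236
top 1.8 [[[495.2, 149.1]], [[464.1, 148.2]], [[433.0, 147.4]]]
top 1.9 [[[494.3, 140.8]], [[463.4, 140.0]], [[432.5, 139.1]]]
top 2.0 [[[493.1, 133.3]], [[462.5, 132.4]], [[431.9, 131.6]]]
scene 1.8 [[[380.8, 74.3]], [[362.9, 85.8]], [[344.3, 97.9]]]
scene 1.9 [[[374.6, 72.7]], [[356.7, 84.2]], [[338.2, 96.1]]]
scene 2.0 [[[368.6, 72.0]], [[350.8, 83.3]], [[332.3, 95.1]]]
[102 138 164 176 185 185 161 147 165 169 154 128  98 147 187 189 185 153
  86  49  65 127]
[140 138 140 140 139 140 138 131 143 163 162 156 133  99 115 146 117  74
 144 187 183 182]
[135 135 135 136 138 138 138 135 128 123 133 137 139 139  67  92  94  73
  66 160 184 181 181 180 181 185 188  80 144 149 151 140 131 110  82  55
  94 188 180 182 179 179 185 127 128]
[135 134 136  56  95  97  70  65 161 184 181 183 184 141  92  54  38  59
 137 152 153 143 106 106 112 135 127 130 128 131 131 134 131 134 132 134
 134 133 135 135 133 133 139 136 130]
```

Emit:
{"name": "apply_moves", "arguments": {
  "targets": [
    {"travel": [-30, 0, 0], "roll": 0, "jaw": 0},
    {"travel": [-40, 0, 0], "roll": 0, "jaw": 0},
    {"travel": [-40, 0, 0], "roll": 0, "jaw": 0},
    {"travel": [-40, 0, 0], "roll": 0, "jaw": 0},
    {"travel": [-40, 0, 0], "roll": 0, "jaw": 0},
    {"travel": [-40, 0, 0], "roll": 0, "jaw": 0},
    {"travel": [-34, 0, 0], "roll": 0, "jaw": 0},
    {"travel": [0, 0, 0], "roll": 0, "jaw": 0},
    {"travel": [0, 0, 0], "roll": 0, "jaw": 0}
  ]
}}

```text
clock: 14.05
tool_pos: [0.7169, -0.0569, 0.3073]
orientation: [-179.9, -0.3, 176.7]
force: [0.1, -0.1, 0.0]
opening: 0.0004
gripper_force: 0.0
```

Emit:
{"name": "apply_moves", "arguments": {
  "targets": [
    {"travel": [0, 0, 25], "roll": 0, "jaw": 0},
    {"travel": [0, 0, 25], "roll": 0, "jaw": 0},
    {"travel": [0, 0, 25], "roll": 0, "jaw": 0},
    {"travel": [0, 0, 0], "roll": 0, "jaw": 0},
    {"travel": [0, 0, 0], "roll": 0, "jaw": 0}
  ]
}}

```text
clock: 14.55
tool_pos: [0.7165, -0.0568, 0.2367]
orientation: [-180.0, -0.0, 176.7]
force: [-0.8, -0.2, 1.3]
opening: 0.0002
gripper_force: 0.0
```

Run:
```python
from st import *
o=ctrl.get_obs();print(st(o['tool_pos']).round(4),o['orientation'].round(1),o['joint_pos'].round(1),o['opening'],o['force'])
```

```text
[0.2143 0.0357 0.2367] [-180.    -0.   176.7] [  11.    25.     6.     0.   -71.  -104.2] 0.00022228809319346568 [-0.83545145 -0.16087328  1.28549965]
```

Emit:
{"name": "apply_moves", "arguments": {
  "targets": [
    {"travel": [15, 0, 0], "roll": 0, "jaw": 0},
    {"travel": [15, 0, 0], "roll": 0, "jaw": 0},
    {"travel": [8, 0, 0], "roll": 0, "jaw": 0},
    {"travel": [8, 0, 0], "roll": 0, "jaw": 0},
    {"travel": [8, 0, 0], "roll": 0, "jaw": 0},
    {"travel": [8, 0, 0], "roll": 0, "jaw": 0}
  ]
}}

```text
clock: 15.15
tool_pos: [0.6571, -0.0531, 0.2394]
orientation: [180.0, 0.4, 176.7]
force: [4.5, -0.5, 3.2]
opening: 0.0004
gripper_force: 2.2
```

Emit:
{"name": "apply_moves", "arguments": {
  "targets": [
    {"travel": [10, 0, 0], "roll": 0, "jaw": 0},
    {"travel": [10, 0, 0], "roll": 0, "jaw": 0},
    {"travel": [10, 0, 0], "roll": 0, "jaw": 0},
    {"travel": [10, 0, 0], "roll": 0, "jaw": 0}
  ]
}}

```text
clock: 15.55
tool_pos: [0.6143, -0.0508, 0.2363]
orientation: [-180.0, -0.0, 176.7]
force: [2.2, -0.5, 2.4]
opening: 0.0005
gripper_force: 1.5
```

Emit:
{"name": "apply_moves", "arguments": {
  "targets": [
    {"travel": [10, 0, 0], "roll": 0, "jaw": 0},
    {"travel": [10, 0, 0], "roll": 0, "jaw": 0},
    {"travel": [10, 0, 0], "roll": 0, "jaw": 0},
    {"travel": [10, 0, 0], "roll": 0, "jaw": 0},
    {"travel": [10, 0, 2], "roll": 0, "jaw": 0},
    {"travel": [10, 0, 4], "roll": 0, "jaw": 0},
    {"travel": [10, 0, 7], "roll": 0, "jaw": 0},
    {"travel": [10, 0, 8], "roll": 0, "jaw": 0},
    {"travel": [0, 0, 0], "roll": 0, "jaw": 0}
  ]
}}

```text
clock: 16.45
tool_pos: [0.5332, -0.0463, 0.2146]
orientation: [-180.0, -0.1, 176.7]
force: [0.2, -0.5, 0.0]
opening: 0.0004
gripper_force: 0.0
```

Run:
```python
from st import *
o=ctrl.get_obs();p=st(o['tool_pos']);print(p.round(4),o['force'])
bx=p[0]-.0155;a=np.arccos((.1-bx)/.165);print(a,bx,.088+.165*np.sin(a))
```

```text
[0.0308 0.036  0.2146] [ 0.24425978 -0.46342394  0.01022251]
1.031523417242954 0.015270483037206281 0.22958357586687678
```

Emit:
{"name": "apply_moves", "arguments": {
  "targets": [
    {"travel": [-14, 0, 0], "roll": 0, "jaw": 0},
    {"travel": [0, 0, -40], "roll": 0, "jaw": 0},
    {"travel": [0, 0, -40], "roll": 0, "jaw": 0},
    {"travel": [18, 0, 0], "roll": 0, "jaw": 0},
    {"travel": [18, 0, 0], "roll": 0, "jaw": 0},
    {"travel": [0, 0, 15], "roll": 0, "jaw": 0},
    {"travel": [0, 0, 10], "roll": 0, "jaw": 0},
    {"travel": [0, 0, 0], "roll": 0, "jaw": 0}
  ]
}}

```text
clock: 17.25
tool_pos: [0.5132, -0.0451, 0.2688]
orientation: [-180.0, -0.2, 176.7]
force: [-0.6, -0.9, -0.6]
opening: 0.0006
gripper_force: 0.0
```

Emit:
{"name": "apply_moves", "arguments": {
  "targets": [
    {"travel": [0, 0, 5], "roll": 0, "jaw": 0},
    {"travel": [0, 0, 5], "roll": 0, "jaw": 0},
    {"travel": [2, 0, 4], "roll": 0, "jaw": 0},
    {"travel": [5, 0, 4], "roll": 0, "jaw": 0}
  ]
}}

```text
clock: 17.65
tool_pos: [0.5071, -0.0446, 0.2523]
orientation: [-180.0, 0.1, 176.7]
force: [0.9, 0.2, 4.0]
opening: 0.0002
gripper_force: 1.7
```

Run:
```python
from st import *
o=ctrl.get_obs();p=st(o['tool_pos']);print(p.round(4),o['force'])
bz=p[2]-.028;a=np.arcsin((bz-.088)/.165);print(a,bz,.1-.165*np.cos(a))
```

```text
[0.0045 0.0362 0.2523] [0.89568878 0.17276732 3.96241511]
0.9725672849109879 0.22434515592135804 0.007075307604595418
```

Emit:
{"name": "apply_moves", "arguments": {
  "targets": [
    {"travel": [7, 0, 6], "roll": 0, "jaw": 0},
    {"travel": [6, 0, 6], "roll": 0, "jaw": 0},
    {"travel": [6, 0, 6], "roll": 0, "jaw": 0},
    {"travel": [6, 0, 6], "roll": 0, "jaw": 0},
    {"travel": [5, 0, 6], "roll": 0, "jaw": 0},
    {"travel": [5, 0, 7], "roll": 0, "jaw": 0},
    {"travel": [5, 0, 7], "roll": 0, "jaw": 0},
    {"travel": [4, 0, 7], "roll": 0, "jaw": 0},
    {"travel": [4, 0, 7], "roll": 0, "jaw": 0}
  ]
}}

```text
clock: 18.55
tool_pos: [0.4566, -0.0424, 0.194]
orientation: [-180.0, -0.1, 176.7]
force: [-4.3, -1.3, 4.1]
opening: 0.0003
gripper_force: 2.8
```

Run:
```python
from st import *
o=ctrl.get_obs();p=st(o['tool_pos']);print(p.round(4),o['force'])
bz=p[2]-.028;a=np.arcsin((bz-.088)/.165);print(a,bz,.1-.165*np.cos(a))
```

```text
[-0.0459  0.0356  0.194 ] [-4.25790308 -1.34572974  4.13604747]
0.49259103815608707 0.1660302265515214 -0.04538323061590785
```

Emit:
{"name": "apply_moves", "arguments": {
  "targets": [
    {"travel": [4, 0, 7], "roll": 0, "jaw": 0},
    {"travel": [4, 0, 8], "roll": 0, "jaw": 0},
    {"travel": [3, 0, 8], "roll": 0, "jaw": 0},
    {"travel": [3, 0, 8], "roll": 0, "jaw": 0},
    {"travel": [2, 0, 8], "roll": 0, "jaw": 0},
    {"travel": [2, 0, 8], "roll": 0, "jaw": 0},
    {"travel": [1, 0, 7], "roll": 0, "jaw": 0},
    {"travel": [1, 0, 5], "roll": 0, "jaw": 0},
    {"travel": [0, 0, 0], "roll": 0, "jaw": 0}
  ]
}}

```text
clock: 19.45
tool_pos: [0.4386, -0.0405, 0.1345]
orientation: [-180.0, -0.0, 176.7]
force: [-0.4, 0.2, -0.1]
opening: 0.0001
gripper_force: 0.0
```

Run:
```python
from st import *
o=ctrl.get_obs();p=st(o['tool_pos']);print(p.round(4),o['force'])
bz=p[2]-.028;a=np.arcsin((bz-.088)/.165);print(a,bz,.1-.165*np.cos(a))
```

```text
[-0.0641  0.0364  0.1345] [-0.39522725  0.19440258 -0.10805263]
0.11263160406609007 0.10654494673919232 -0.06395452098201049
```

Emit:
{"name": "apply_moves", "arguments": {
  "targets": [
    {"travel": [0, 0, 2], "roll": 0, "jaw": 0},
    {"travel": [0, 0, 2], "roll": 0, "jaw": 0},
    {"travel": [0, 0, 2], "roll": 0, "jaw": 0},
    {"travel": [0, 0, 2], "roll": 0, "jaw": 0}
  ]
}}

```text
clock: 19.85
tool_pos: [0.4387, -0.0406, 0.1273]
orientation: [180.0, 0.0, 176.7]
force: [-1.8, 0.9, 3.2]
opening: 0.0003
gripper_force: 1.3
```

Emit:
{"name": "apply_moves", "arguments": {
  "targets": [
    {"travel": [0, 0, 2], "roll": 0, "jaw": 0},
    {"travel": [0, 0, 2], "roll": 0, "jaw": 0}
  ]
}}

```text
clock: 20.05
tool_pos: [0.4386, -0.0406, 0.1232]
orientation: [180.0, 0.0, 176.7]
force: [-2.9, 0.6, 4.0]
opening: 0.0008
gripper_force: 1.6
```

Emit:
{"name": "apply_moves", "arguments": {
  "targets": [
    {"travel": [0, 0, 1.5], "roll": 0, "jaw": 0},
    {"travel": [0, 0, 1.5], "roll": 0, "jaw": 0}
  ]
}}

```text
clock: 20.25
tool_pos: [0.4385, -0.0407, 0.1202]
orientation: [-180.0, -0.0, 176.7]
force: [-2.5, 0.7, 3.7]
opening: 0.0004
gripper_force: 1.9
```

Emit:
{"name": "apply_moves", "arguments": {
  "targets": [
    {"travel": [0, 0, 1.5], "roll": 0, "jaw": 0},
    {"travel": [0, 0, 1.5], "roll": 0, "jaw": 0},
    {"travel": [0, 0, 1], "roll": 0, "jaw": 0},
    {"travel": [0, 0, 0], "roll": 0, "jaw": 0},
    {"travel": [0, 0, 0], "roll": 0, "jaw": 0}
  ]
}}

```text
clock: 20.75
tool_pos: [0.4386, -0.0407, 0.1162]
orientation: [-180.0, -0.0, 176.7]
force: [-1.5, -0.6, 3.5]
opening: 0.0007
gripper_force: 1.5
```

Emit:
{"name": "apply_moves", "arguments": {
  "targets": [
    {"travel": [0, 0, -5], "roll": 0, "jaw": 0},
    {"travel": [0, 0, 0], "roll": 0, "jaw": 0},
    {"travel": [0, 0, 2], "roll": 0, "jaw": 0},
    {"travel": [0, 0, 1], "roll": 0, "jaw": 0},
    {"travel": [0, 0, 1], "roll": 0, "jaw": 0},
    {"travel": [0, 0, 0], "roll": 0, "jaw": 0}
  ]
}}

```text
clock: 21.35
tool_pos: [0.4385, -0.0407, 0.1171]
orientation: [-180.0, -0.0, 176.7]
force: [1.2, -0.4, 0.8]
opening: 0.0007
gripper_force: 0.0
```

Emit:
{"name": "apply_moves", "arguments": {
  "targets": [
    {"travel": [0, 0, -30], "roll": 0, "jaw": 0},
    {"travel": [0, 0, -40], "roll": 0, "jaw": 0},
    {"travel": [0, 0, -40], "roll": 0, "jaw": 0},
    {"travel": [0, 0, -40], "roll": 0, "jaw": 0},
    {"travel": [0, 30, 0], "roll": 0, "jaw": 0},
    {"travel": [0, 40, 0], "roll": 0, "jaw": 0},
    {"travel": [0, 40, 0], "roll": 0, "jaw": 0},
    {"travel": [0, 40, 0], "roll": 0, "jaw": 0},
    {"travel": [0, 0, 0], "roll": 0, "jaw": 0},
    {"travel": [0, 0, 0], "roll": 0, "jaw": 0}
  ]
}}

```text
clock: 22.35
tool_pos: [0.4469, 0.1098, 0.267]
orientation: [-180.0, -0.0, 176.8]
force: [-0.9, 0.4, -0.3]
opening: 0.0004
gripper_force: 0.0
```

Run:
```python
from st import *
o=ctrl.get_obs();print(o['tool_pos'],o['force'])
C=cam('wrist',o);im=ctrl.snapshot('wrist');save('w6',im)
t=ctrl.snapshot('scene');save('s6',t);g=cv2.cvtColor(t,cv2.COLOR_RGB2GRAY);S=cam('scene')
for a in(-.05,0,.05,.1):
    b=[.1-.165*np.cos(a),0,.088+.165*np.sin(a)]
    print(a,[proj(S,w([b[0],k,b[2]])).round(1).tolist() for k in(-.03,.03)],[proj(C,w([b[0],k,b[2]])).round(1).tolist() for k in(-.03,.03)])
for k in(-.03,.03):
    u,v=proj(S,w([-.065,k,.088]))[0].round().astype(int);print(u,v,g[v-15:v+16,u])
```

```text
[0.44692846 0.1097574  0.2669523 ] [-0.88528528  0.43565444 -0.25739421]
-0.05 [[[442.6, 193.1]], [[423.8, 208.8]]] [[[54.9, 214.8]], [[128.8, 214.9]]]
0 [[[443.3, 190.3]], [[424.4, 206.0]]] [[[48.4, 217.1]], [[124.1, 217.2]]]
0.05 [[[443.9, 187.4]], [[424.9, 203.1]]] [[[41.7, 220.1]], [[119.3, 220.1]]]
0.1 [[[444.4, 184.3]], [[425.3, 200.0]]] [[[34.8, 223.7]], [[114.3, 223.8]]]
443 190 [ 91  84 135 200 199 199 200 199 200 200 202 205 148  91 109 111 117 111
 100  83 181 204 202 199 200 199 200 196 199 200 200]
424 206 [204 166 151 130  90  90  89 132 195 154 107  96  96 104 111 114 115 106
  97  83  72 138 145 142 144 145 145 145 147 148 118]
```

The no-touch recheck and the bar's position in the scene view (within 1 px of prediction at 0 rad) both say the arm is level.

```bash
python3 -c "
from h import *
print(ctrl.close_job())"
```

```text
the job is handed in; nothing more can be done
None
```

I handed the job in at about 22 s with the detector square in the nest and let go, the hold-down arm closed level within about 0.01 rad by the scene camera (foot therefore about half pressed), and the robot clear; the hand-in gave no verdict.

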